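Close the dust case over the quartz helix with the hook pole

ROBOT

A 6-joint arm with a two-finger parallel gripper is mounted at the origin on the work surface. World frame = base frame: x ahead of the robot, y to its left, z up, the work surface at z = 0. Lengths are in m, angles in degrees, forces in N, time in s.
With the tool pointing down it reaches from about 0.25 to 0.725 m from the base axis. Payload 9.7 kg.
Tool frame: the origin (TCP) lies between the finger pads; the fingertips stand 19 mm ahead of it and the grasp point (between the pads) is the TCP; z points along the fingers, y is the line along which they close (so a half turn about z gives the same grasp; the last joint's range is limited). The gripper opens to 85 mm and grips with 20 to 120 N. Pads are 22 mm wide; open, the fingers measure 114 mm over their backs; the gripper's body (76 mm by 85 mm) begins 54 mm behind the grasp point. The pads swing forward as they close: fully open they stand 13 mm farther back than shut.
Start: joints at [68.755, 4.979, 10.078, 95.1, 0, 90], TCP at [0.199, 0.513, 0.25] pointing down, gripper open.
Joint ranges: [-179.16, 179.16], [-48.56, 103.87], [-65.8, 70.77], [-126.05, 130.52], [-82.76, 87.17], [-180, 180]. Speed limits (degrees/s): [127.2, 127.2, 147.25, 180, 180, 180].

INTERFACE

Orientations are given as [roll, pitch, yaw] about the fixed x, y, z axes, in that order (R = Rz(yaw) Ry(pitch) Rx(roll)).
In Python, from workcell import telemetry, camera, calibration, workorder gives the robot as it stands.
- The arm moves only by the tool play_rows, never from a script. Its argument "increments" is a list of rows, each a list of 3 entries, a list of its own where there are three numbers: the shift along the tool's x, y, z in mm, then the turn, a rotation vector about the tool's x, y, z in degrees, then the closure, from 0 (fully open) to 1 (shut). In form: [[[x, y, z], [ax, ay, az], jaw], ...]. A call has 1 to 20 rows; each row is the pose to reach, as a shift and turn from the pose commanded when the call began, along the tool's axes at that moment; what a row does not reach only later rows make up. A row lasts 1/10 s, in which the tool goes at most 50 mm and 8.59 degrees, less where a joint would pass 70% of its speed; a pose out of reach is approached as far as the arm can. A call with a gripper value outside its range is refused whole. The fingers move at their own pace and stop on an object; "grip_force" is the grip in N (left out, the last holds). Time passes only in rows, so rows that repeat a pose let the fingers close. It gives the time, the measured TCP pose, the force, the opening and the grip force at its end, in the units of the state.
- telemetry.get_obs(): the state, without advancing time (a new reading comes with each control period).
- camera(name): name is "scene" or "top"; returns (picture, depth): 420x560x3 uint8, red, green, blue; 420x560 float32, m along the optical axis (not along the pixel's ray), 0 where there is no reading.
- calibration(name): a dict with "vertical_fov" (degrees; the focal length in pixels is half the picture's height over the tangent of half this angle, whatever the lens; pixels are square), "cx", "cy" (the principal point, pixels), "k1" (the pictures are not rectified: a ray, as slopes to the right and down, at radius r is drawn at 1 + k1 r^2 times it, then the intrinsics apply), "rvec" (rotation vector, rad) and "tvec" (3), from world to camera coordinates, as OpenCV has them. Camera axes: x right, y down, z forward; pixel columns grow to the right and rows downward; lengths in m; the calibration is good to about 2 mm. A picture is of the moment at which its call begins. calibration takes no time and is no camera call.
- workorder.job_done(): hands the job in; it is judged then, once.
The state is a dict: "time": time; "q": joint angles; "qd": joint speeds; "joint_efforts": joint torques, N m; "ee_pos": TCP position; "tcp_rot": TCP orientation; "wrist_force": force on the tool from outside, world axes, zero at the start; "torque": the same for the moment, N m; "opening": finger opening in m; "grasp_force": force on a finger pad.
Only numpy, scipy, OpenCV 4.12 (cv2) and the standard library are available. Lean on these libraries where they do the work, as an engineer would, in place of code of your own. Each camera call takes 0.05 s, during which the arm holds its last target. There are 200 camera calls.

TASK

Close the dust case over the finished quartz helix: take the hook pole from its rest, put its hook through the brass ring on top of the raised sash from the robot's side, and draw the sash gently down until it is fully closed. Then unhook the pole, leaving the sash shut, and lay it back in both forks of its rest the way it lay, hook end down. Do not touch the case or sash with the hand or arm, and leave the turntable, the ball rack and the peg cup where they are.

Things in the scene. Friction and masses are not known exactly. Their poses are not given: they have to be found in the camera images.
- pole: Hook pole, 204 mm long, about 0.14 kg. Origin at the centre of its orange handle, a bar 120 mm along x, 16 mm wide (y), 22 mm high (z). From the handle's +x end a steel shank 8 mm thick (14 mm thick collar on its first 12 mm) runs along x to x = +140 mm, where the 8 mm thick hook turns down (-z), ending 20 mm below the shank's axis. Starts level in its rest, hook away from the robot.
- hook (a point): The elbow of the pole's hook: the point on the shank's axis at x = +140 mm of the pole, y = z = 0, where the hook turns down. Axes as the pole's.
- pole_rest: Fixed rest, left or right of the case. Origin on the counter under its centre, z up, x along the pole lying in it. Base 120 x 70 x 8 mm. Forks 8 mm thick at x = +44 and -44 mm, nothing between: notch floors 45 mm above the counter, flared cheeks 22 mm apart at the floor, 35 mm at their tops (62 mm up). The lying pole's origin is 56 mm above this origin, x axes alike.
- ring (a point): Centre of the brass ring standing on the middle of the sash's top rail; 0.29 to 0.31 m up at the start, 0.208 m when closed. Hole 45 mm across, bar 8 mm thick. z up; x is the hole's axis, pointing away from the robot, square to the sash. The 14 mm thick rail's top is 28 mm below this point; nothing stands behind the ring but the case's roof, 150 mm above the counter.
- sash (a joint): How far the sash is lowered, in m: 0 fully raised, 0.105 fully closed at its stop; it starts between 0 and 0.02. The sash slides straight down in the posts. Friction holds it wherever it is left; it takes about 2 N on the ring to draw it down and 8 N to lift it.
- case: Fixed clear dust case, 260 mm wide (y), 240 mm deep. Origin on the counter right below the ring; x points away from the robot into the case, z up. Two aluminium guide posts at y = +125 and -125 mm, 284 mm high, carry the glazed sash with a blue frame, 234 mm wide and 170 mm high; the box behind it is 150 mm high.
- turntable: Cast aluminium turntable, 170 mm across, standing in the case with the helix model on it. Origin at its underside's centre. Leave it alone.
- peg_cup: Squat white porcelain cup of blue pegs, 92 mm across, about 95 mm high with the pegs, on the other side of the counter from the rest. Origin at its underside's centre.
- ball_rack: Wooden rack of three red glass balls in front of the case, 70 x 200 mm, 64 mm high. Origin at its underside's centre; its long side is y.
There are look-alikes about, which are no part of the job. There is more than one size of the pole; the job needs the largest.

How it is judged (in metres and radians):
On the way, in this order (a step that is already met when the one before it is completed fails the run):
1. the hook is through the ring while the sash is still up (lowered less than 35 mm) (x of hook in the frame of ring between 0.006 and 0.07 m and y of hook in the frame of ring between -0.023 and 0.023 m and z of hook in the frame of ring between -0.03 and 0.023 m and value of joint sash below 0.035 m), for 0.2 s.
2. the sash is drawn fully down with the hook still in the ring (x of hook in the frame of ring between 0.006 and 0.07 m and y of hook in the frame of ring between -0.023 and 0.023 m and z of hook in the frame of ring between -0.03 and 0.023 m and value of joint sash above 0.1 m), for 0.2 s.
At the end, for the whole second after the job is handed in: the sash is closed to within 5 mm of its stop, and the pole lies still and level in both forks of its rest: within 15 mm along it, 8 mm across it and 5 mm in height of where it lay, hook end down, in line within 0.12 rad (value of joint sash above 0.1 m and x of pole in the frame of pole_rest between -0.015 and 0.015 m and y of pole in the frame of pole_rest between -0.008 and 0.008 m and z of pole in the frame of pole_rest between 0.051 and 0.061 m and angle between pole's own z axis and vertical below 0.12 rad and angle between the x axis of pole and the x axis of pole_rest, either way round below 0.12 rad and linear speed of pole below 0.02 m/s); the robot touches nothing.
It fails at once if the hand or arm presses on the case or its sash (over 2 N) (contact force between any of the fingers, the arm and case above 2 N).
It fails at once if the sash is slammed (faster than 0.4 m/s) (velocity of joint sash above 0.4 m/s).
It fails at once if the turntable moves more than 15 mm, or the peg cup or ball rack more than 30 mm (distance of turntable from where it was at the start of the episode above 0.015 m or distance of any of peg_cup, ball_rack from where it was at the start of the episode above 0.03 m).
It also fails if it takes over 67 s, if anything falls off the work surface, if the arm or the gripper's body presses on something with over 40 N, if the wrist force passes 120 N, or if a joint passes its speed limit or range.

## Working session

There is one attempt and no reset: what is moved stays moved. The work goes in short steps, Python scripts to look and compute and a tool call to move; the robot and the scene stay as the last step left them, time stands still between calls to the robot, and variables do not carry over. Pictures are saved under pics/ and viewed, at most 10 in all, crops included, and the job is handed in when it is done.

Besides the shell and the picture viewer there is one more tool, called after "Emit:" as a command line: name --argument value ..., lists and objects as JSON in quotes. play_rows: Moves the arm, as the interface text tells. Its arguments: {"type":"object","properties":{"increments":{"type":"array"},"grip_force":{"type":"number"}},"required":["increments"]}

```bash
mkdir -p pics; cat > h.py <<'E'
import numpy as np, cv2
from workcell import telemetry, camera, calibration, workorder
from scipy.spatial.transform import Rotation as Ro
def cal(n):
    c=calibration(n); f=210/np.tan(np.radians(c["vertical_fov"])/2)
    R=cv2.Rodrigues(np.array(c["rvec"],float))[0]; return c,f,R,np.array(c["tvec"],float).ravel()
def und(n,u,v):
    c,f,R,t=cal(n); xd=(np.asarray(u,float)-c["cx"])/f; yd=(np.asarray(v,float)-c["cy"])/f
    x,y=xd.copy(),yd.copy()
    for _ in range(20):
        s=1+c["k1"]*(x*x+y*y); x,y=xd/s,yd/s
    return x,y
def pts(n,u,v,d):  # depth -> world
    c,f,R,t=cal(n); x,y=und(n,u,v); P=np.stack([x*d,y*d,d+0*x],-1); return (P-t)@R
def onz(n,u,v,z):
    c,f,R,t=cal(n); x,y=und(n,u,v); D=np.stack([x,y,1+0*x],-1)@R; o=-R.T@t
    return o+D*((z-o[2])/D[...,2])[...,None]
def proj(n,P):
    c,f,R,t=cal(n); p=np.atleast_2d(P)@R.T+t; x=p[:,0]/p[:,2];y=p[:,1]/p[:,2]; s=1+c["k1"]*(x*x+y*y)
    return np.stack([f*x*s+c["cx"],f*y*s+c["cy"]],-1)
E
python3 - <<'E'
from h import *
for n in("scene","top"):
    im,d=camera(n); np.savez("pics/%s0.npz"%n,im=im,d=d); cv2.imwrite("pics/%s0.png"%n,im[:,:,::-1])
    c,f,R,t=cal(n); print(n,c,f,-R.T@t)
print(telemetry.get_obs())
E
```

```text
scene {'vertical_fov': 45.15024728516377, 'cx': 278.4342787935756, 'cy': 212.18400920566432, 'k1': -0.037115122355936093, 'rvec': array([ 2.11803293,  1.24981743, -0.48669059]), 'tvec': array([-0.24900499, -0.2138995 ,  1.79764734])} 505.11062330369697 [ 1.32195505 -0.44460433  1.18070076]
top {'vertical_fov': 48.867730468990956, 'cx': 287.02882273485517, 'cy': 208.5649566517698, 'k1': 0.012426865758284479, 'rvec': array([ 2.14434686, -2.12354657,  0.18964461]), 'tvec': array([-8.17500535e-05,  5.73112412e-01,  1.23108704e+00])} 462.21604758603905 [0.35394293 0.01123443 1.31096581]
{'time': 0.1, 'q': array([6.87535892e+01, 5.00791813e+00, 1.00385838e+01, 9.50989820e+01,
       2.28885804e-03, 9.00010770e+01]), 'qd': array([-0.00735503, -0.09864003,  0.12816567, -0.04433819,  0.12706735,
        0.03014287]), 'joint_efforts': array([ 4.96841676e-04, -5.21561337e+01,  4.65655267e+01,  1.60675828e-02,
        4.93019991e-05, -2.62252547e-05]), 'ee_pos': array([0.19923321, 0.5124517 , 0.24965057]), 'tcp_rot': array([-1.79931684e+02, -2.28757231e-03,  1.58752509e+02]), 'wrist_force': array([ 0.49234236, -0.20826526,  0.67058419]), 'torque': array([-0.01660471,  0.02582436,  0.02712253]), 'grasp_force': 0.0, 'opening': 0.08529929519529114}
```

View pics/scene0.png

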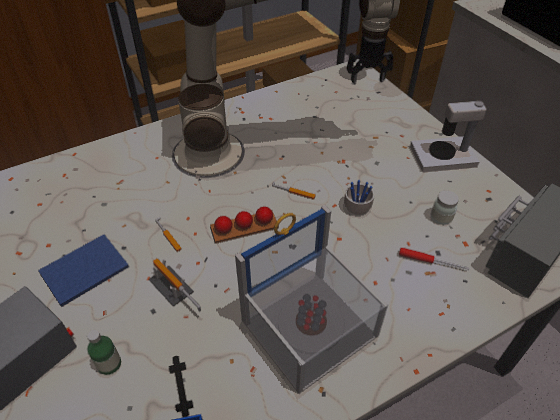

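View pics/top0.png

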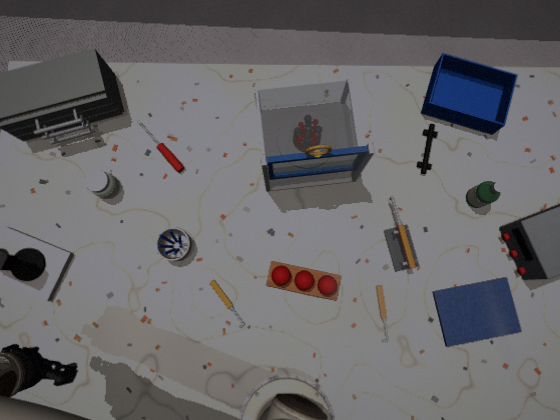

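The top view shows the case at (310,130), the brass ring at (318,151), the ball rack at (304,280), the peg cup at (174,245) and the rest at (400,248).

Pole candidates in the top view are orange handles at (405,243) in the rest, (381,302) on the counter and (222,292) on the counter. The one at (405,243) fits: it lies in the grey rest, is the largest, and its hook points away from the robot. I'll measure it and confirm in a crop.

```bash
python3 - <<'E'
from h import *
T=np.load("pics/top0.npz");S=np.load("pics/scene0.npz")
a=cv2.resize(T["im"][180:350,360:450],None,fx=3.5,fy=3.5,interpolation=cv2.INTER_CUBIC)
b=cv2.resize(S["im"][205:330,140:330],None,fx=2.4,fy=2.4,interpolation=cv2.INTER_CUBIC)
out=np.zeros((600,790,3),np.uint8); out[:a.shape[0],:a.shape[1]]=a; out[:b.shape[0],330:330+b.shape[1]]=b[:,:460]
cv2.imwrite("pics/crop1.png",out[:,:,::-1])
for n,D in(("top",T),("scene",S)):
    im,d=D["im"],D["d"]; hsv=cv2.cvtColor(im,cv2.COLOR_RGB2HSV)
    for nm,lo,hi,amin in(("orange",(8,150,110),(22,255,255),25),("blue",(100,120,50),(125,255,255),150),("red",(0,160,90),(5,255,255),40),("brass",(15,90,60),(32,255,255),30)):
        m=cv2.inRange(hsv,lo,hi); k,l,st,ce=cv2.connectedComponentsWithStats(m)
        for i in range(1,k):
            if st[i,4]<amin: continue
            v,u=np.nonzero((l==i)); dd=d[v,u]; P=pts(n,u,v,dd); mn=np.median(P,0)
            r=cv2.minAreaRect(np.stack([u,v],1).astype(np.float32))
            if nm=="orange" or nm=="brass": 
                Q=onz(n,u,v,0.067 if mn[2]>.03 else .02); rr=cv2.minAreaRect(Q[:,:2].astype(np.float32)*1000)
            else: rr=""
            print(n,nm,ce[i].round(1),st[i,4],"med",mn.round(3),"zr",np.percentile(P[:,2],[5,95]).round(3),rr)
E
```

```text
top orange [317.9 146.6] 35 med [ 0.66  -0.059  0.341] zr [0.335 0.344] ((747.7933349609375, -80.4425048828125), (7.620037078857422, 53.44430160522461), 10.417577743530273)
top orange [318.4 152.7] 26 med [ 0.662 -0.063  0.291] zr [0.287 0.294] ((728.8842163085938, -81.11588287353516), (7.157984733581543, 31.2801570892334), 7.991880893707275)
top orange [406.6 246.1] 212 med [ 0.471 -0.318  0.067] zr [0.062 0.071] ((471.4595642089844, -317.6191101074219), (117.13941192626953, 13.057840347290039), 14.115500450134277)
top orange [272.  273.5] 97 med [0.394 0.048 0.014] zr [0.01  0.018] ((394.6541748046875, 41.045005798339844), (28.241111755371094, 65.60493469238281), 72.87651824951172)
top orange [302.4 280.3] 278 med [ 0.377 -0.027  0.015] zr [0.011 0.019] ((377.845703125, -38.991485595703125), (116.66436767578125, 64.75957489013672), 78.82687377929688)
top orange [220.6 293.5] 152 med [0.34  0.185 0.013] zr [0.009 0.018] ((339.8717346191406, 185.3585205078125), (84.56661987304688, 12.95108413696289), 38.68553924560547)
top blue [467.8  93.5] 2809 med [ 0.932 -0.529  0.006] zr [0.001 
[... 4855 characters left out ...]

scene brass [301.5 192. ] 78 med [0.341 0.181 0.011] zr [0.008 0.015] ((349.3481750488281, 177.31959533691406), (83.12777709960938, 13.49311637878418), 38.97563552856445)
scene brass [284.5 223.8] 188 med [ 0.664 -0.064  0.309] zr [0.002 0.341] ((473.4886169433594, 42.857303619384766), (50.63980484008789, 89.3167953491211), 39.493255615234375)
scene brass [171.7 239.7] 97 med [ 0.326 -0.261  0.011] zr [0.007 0.016] ((332.5129699707031, -263.19207763671875), (84.71692657470703, 13.670095443725586), 7.461491584777832)
scene brass [166.9 272.1] 154 med [ 0.472 -0.322  0.066] zr [0.062 0.069] ((474.13665771484375, -321.7821044921875), (115.7518081665039, 11.798131942749023), 15.079900741577148)
```

View pics/crop1.png

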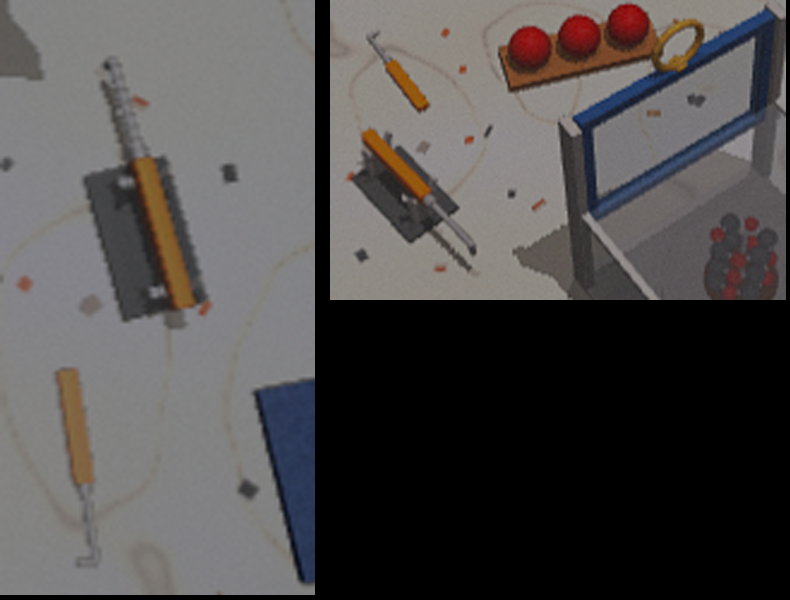

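The crop confirms it: the large orange pole (handle about 117 mm, top face at z = 0.067) lies in the grey rest with its hook toward +x. The others are smaller, with 85 mm handles, and lie on the counter. Next I'll refine the ring pose and work out the first move.

```bash
cat >> h.py <<'E'
def inc(pos,yaw,obs=None):
    """tool-frame increments (mm, rotvec deg) from current pose to tool-down pose at yaw"""
    o=obs or telemetry.get_obs(); R0=Ro.from_euler("xyz",o["tcp_rot"],degrees=True); R1=Ro.from_euler("xyz",[180,0,yaw],degrees=True)
    return (R0.inv().apply(np.array(pos)-o["ee_pos"])*1000).round(1),np.degrees((R0.inv()*R1).as_rotvec()).round(2)
E
python3 - <<'E'
from h import *
for n in("top","scene"):
    D=np.load("pics/%s0.npz"%n); im,d=D["im"],D["d"]; hsv=cv2.cvtColor(im,cv2.COLOR_RGB2HSV)
    v,u=np.mgrid[0:420,0:560]; P=pts(n,u,v,d)
    near=(abs(P[...,0]-.66)<.06)&(abs(P[...,1]+.06)<.14)
    b=(cv2.inRange(hsv,(100,120,40),(125,255,255))>0)&near&(abs(P[...,2]-.284)<.006)
    Q=onz(n,u[b],v[b],.284)[:,:2]; c=cv2.fitLine(Q.astype(np.float32),cv2.DIST_HUBER,0,1e-4,1e-4).ravel()
    t=(Q-c[2:])@c[:2]; print(n,"rail dir",c[:2],np.degrees(np.arctan2(-c[0],c[1])),"ends",[c[2:]+k*c[:2] for k in np.percentile(t,[.5,99.5])], "rail z",np.median(P[b][:,2]))
    g=(cv2.inRange(hsv,(13,80,50),(33,255,255))>0)&near&(P[...,2]>.27)&(P[...,2]<.36)
    G=P[g]; s=(G[:,:2]-c[2:])@c[:2]; print(" ring N",g.sum(),"mean",G.mean(0),"y ext",(c[2:]+np.outer(np.percentile(s,[2,98]),c[:2])),"along",np.percentile(s,[2,98]),"z ext",np.percentile(G[:,2],[2,98]))
    # rim extents via projected plane: ring mask bottom/top px
    vv,uu=np.nonzero(g); print(" px u",uu.min(),uu.max(),"v",vv.min(),vv.max())
    for z0 in (.305,.308,.311,.314):
        rr=26.5*1e-3; cc=c[2:]+ (s.min()+s.max())/2*c[:2]; th=np.linspace(0,6.28,40)
        p=np.array([[*(cc+30.5e-3*np.cos(a)*c[:2]),z0+30.5e-3*np.sin(a)] for a in th]); q=proj(n,p); print("  z0",z0,q.min(0).round(1),q.max(0).round(1))
print(inc([.473,-.319,.15],194.5))
E
```

```text
top rail dir [ 0.12504159 -0.9921515 ] -172.81683 ends [array([0.64617306, 0.05251336]), array([ 0.67502173, -0.17638851])] rail z 0.28444625076678953
 ring N 178 mean [ 0.66033955 -0.06110672  0.31452084] y ext [[ 0.65722394 -0.03517062]
 [ 0.66354719 -0.08534298]] along [-0.02485501  0.02571424] z ext [0.28563711 0.34385191]
 px u 305 331 v 145 157
  z0 0.305 [304.1 147. ] [330.9 155.5]
  z0 0.308 [304.1 146.6] [331.  155.1]
  z0 0.311 [304.2 146.2] [331.2 154.7]
  z0 0.314 [304.2 145.8] [331.3 154.4]
scene rail dir [ 0.12551597 -0.9920916 ] -172.78944 ends [array([0.65023516, 0.04982338]), array([ 0.67943371, -0.18096503])] rail z 0.28286541752571964
 ring N 187 mean [ 0.66449471 -0.06618718  0.31301079] y ext [[ 0.66147547 -0.0390212 ]
 [ 0.66849992 -0.09454317]] along [-0.05357522  0.00238934] z ext [0.28505878 0.34259242]
 px u 274 295 v 213 234
  z0 0.305 [273.6 215.9] [295. 237.]
  z0 0.308 [273.6 215.1] [295.  236.2]
  z0 0.311 [273.6 214.2] [295.  235.4]
  z0 0.314 [273.6 213.3] [295.1 234.5]
(array([-556.5, -675.6,  100.4]), array([-7.000e-02, -2.000e-02, -3.575e+01]))
```

Emit:
play_rows --increments '[[[-14, -17, 2], [0, 0, -1], 0], [[-42, -51, 6], [0, 0, -3], 0], [[-70, -84, 12], [0, 0, -5], 0], [[-98, -118, 18], [0, 0, -7], 0], [[-126, -152, 23], [0, 0, -8], 0], [[-154, -186, 28], [0, 0, -10], 0], [[-182, -220, 33], [0, 0, -12], 0], [[-210, -254, 38], [0, 0, -13.5], 0], [[-240, -290, 43], [0, 0, -15.5], 0], [[-270, -326, 48], [0, 0, -17], 0], [[-300, -362, 53], [0, 0, -19], 0], [[-330, -398, 58], [0, 0, -21], 0], [[-360, -434, 64], [0, 0, -23], 0], [[-390, -470, 70], [0, 0, -25], 0], [[-420, -506, 76], [0, 0, -27], 0], [[-450, -542, 82], [0, 0, -29], 0], [[-480, -578, 88], [0, 0, -31], 0], [[-508, -614, 93], [0, 0, -33], 0], [[-534, -647, 98], [0, 0, -35], 0], [[-556.5, -675.6, 100.4], [0, 0, -35.75], 0]]'

```text
time: 2.1
ee_pos: [0.473, -0.3208, 0.1487]
tcp_rot: [179.9, -0.1, -165.5]
wrist_force: [0.4, 0.7, 0.4]
opening: 0.0857
grasp_force: 0.0
```

```bash
python3 - <<'E'
from h import *
o=telemetry.get_obs(); print(o["time"],o["q"].round(1),o["ee_pos"],o["tcp_rot"],o["wrist_force"]); print(inc([.473,-.319,.057],194.5,o))
E
```

```text
2.1 [-34.1   7.2   1.2  84.1  -0.  -48.7] [ 0.47304033 -0.3208123   0.14868279] [ 1.79947090e+02 -5.13191303e-02 -1.65476496e+02] [0.37007325 0.66519412 0.43835884]
(array([-0.5,  1.7, 91.7]), array([ 0.05, -0.05,  0.02]))
```

Emit:
play_rows --increments '[[[0, 1, 12], [0, 0, 0], 0], [[0, 1, 26], [0, 0, 0], 0], [[0, 1, 40], [0, 0, 0], 0], [[0, 1, 54], [0, 0, 0], 0], [[0, 1, 66], [0, 0, 0], 0], [[0, 1, 76], [0, 0, 0], 0], [[0, 1, 84], [0, 0, 0], 0], [[0, 1, 89], [0, 0, 0], 0], [[0, 1, 91.5], [0, 0, 0], 0], [[0, 1, 91.5], [0, 0, 0], 0.3], [[0, 1, 91.5], [0, 0, 0], 0.5], [[0, 1, 91.5], [0, 0, 0], 0.6], [[0, 1, 91.5], [0, 0, 0], 0.8], [[0, 1, 91.5], [0, 0, 0], 1], [[0, 1, 91.5], [0, 0, 0], 1], [[0, 1, 91.5], [0, 0, 0], 1], [[0, 1, 91.5], [0, 0, 0], 1], [[0, 1, 91.5], [0, 0, 0], 1], [[0, 1, 91.5], [0, 0, 0], 1]]' --grip_force 90

```text
time: 4.0
ee_pos: [0.4731, -0.3179, 0.0589]
tcp_rot: [-180.0, 0.0, -165.5]
wrist_force: [-0.2, 0.8, 5.2]
opening: 0.0141
grasp_force: 88.2
```

Emit:
play_rows --increments '[[[0, 0, -3], [0, 0, 0], 1], [[0, 0, -10], [0, 0, 0], 1], [[0, 0, -20], [0, 0, 0], 1], [[0, 0, -35], [0, 0, 0], 1], [[0, 0, -55], [0, 0, 0], 1], [[0, 0, -75], [0, 0, 0], 1], [[0, 0, -100], [0, 0, 0], 1], [[0, 0, -125], [0, 0, 0], 1], [[0, 0, -150], [0, 0, 0], 1], [[0, 0, -175], [0, 0, 0], 1], [[0, 0, -200], [0, 0, 0], 1], [[0, 0, -225], [0, 0, 0], 1], [[0, 0, -245], [0, 0, 0], 1], [[0, 0, -255], [0, 0, 0], 1], [[0, 0, -260], [0, 0, 0], 1], [[0, 0, -260], [0, 0, 0], 1]]'

```text
time: 5.6
ee_pos: [0.473, -0.3178, 0.3187]
tcp_rot: [-180.0, 0.0, -165.5]
wrist_force: [-0.5, 0.0, -2.5]
opening: 0.0143
grasp_force: 87.7
```

```bash
python3 - <<'E'
from h import *
o=telemetry.get_obs(); print(o["time"],o["q"].round(1),o["ee_pos"],o["tcp_rot"],o["wrist_force"],o["grasp_force"])
out=[]
for n in("scene","top"):
    im,d=camera(n); np.savez("pics/%s1.npz"%n,im=im,d=d)
    e=o["ee_pos"]; y=np.radians(14.5); h=e+.14*np.array([np.cos(y),np.sin(y),0])-[0,0,.003]
    p=proj(n,[e,h]); print(n,p.round(1)); c=p.mean(0).astype(int); a=im[max(0,c[1]-65):c[1]+65,max(0,c[0]-65):c[0]+65]; print("crop origin",c-65)
    out.append(cv2.resize(a,(390,390),interpolation=cv2.INTER_CUBIC))
cv2.imwrite("pics/c2.png",np.hstack(out)[:,:,::-1])
c,R=.6625,0; y=np.radians(7.2); ax=np.array([np.cos(y),np.sin(y),0]); ring=np.array([.6625,-.0635,.312])
print(inc(ring-ax*(.14+.06)+[0,0,.003+.004],187.2,o))
E
```

```text
5.6 [-33.9  10.   23.4 103.4   0.  -48.4] [ 0.47296463 -0.3177856   0.31869543] [-1.79980946e+02  1.80272727e-02 -1.65497093e+02] [-0.49577937  0.02680232 -2.4576359 ] 87.74135112762451
scene [[150.7 207.6]
 [186.6 242.2]]
crop origin [103 159]
top [[437.1 234.4]
 [418.  173.6]]
crop origin [362 139]
(array([-48.8, 224.1,  -0.4]), array([-0.02,  0.02,  7.3 ]))
```

View pics/c2.png

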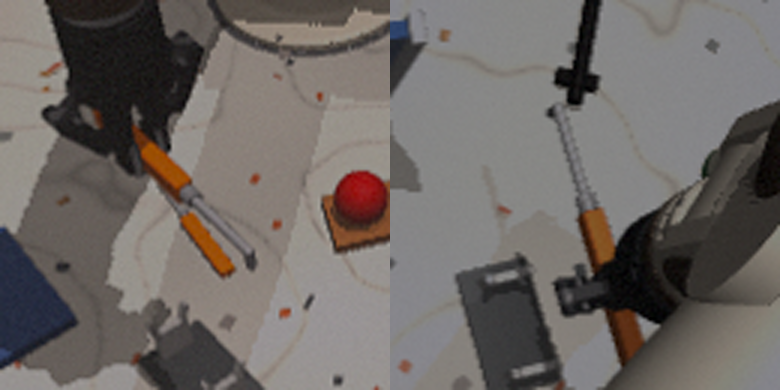

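The pole is held level: its hook is at scene (186,243) and top (418,176), within 2 px of the prediction. I'll move it to a standoff in front of the ring.

Emit:
play_rows --increments '[[[-1, 5, 0], [0, 0, 0.2], 1], [[-4, 20, 0], [0, 0, 0.7], 1], [[-9, 40, 0], [0, 0, 1.4], 1], [[-14, 62, 0], [0, 0, 2.1], 1], [[-19, 85, 0], [0, 0, 2.8], 1], [[-24, 108, 0], [0, 0, 3.5], 1], [[-29, 131, 0], [0, 0, 4.2], 1], [[-34, 154, -0.4], [0, 0, 5], 1], [[-39, 177, -0.4], [0, 0, 5.8], 1], [[-43, 198, -0.4], [0, 0, 6.5], 1], [[-46, 212, -0.4], [0, 0, 7], 1], [[-48, 220, -0.4], [0, 0, 7.2], 1], [[-49, 224, -0.4], [0, 0, 7.3], 1], [[-49, 224, -0.4], [0, 0, 7.3], 1]]'

```text
time: 7.1
ee_pos: [0.4642, -0.0884, 0.3186]
tcp_rot: [180.0, -0.0, -172.8]
wrist_force: [0.4, 0.2, -1.3]
opening: 0.0144
grasp_force: 87.8
```

```bash
python3 - <<'E'
from h import *
o=telemetry.get_obs(); print(o["time"],o["ee_pos"],o["tcp_rot"],o["wrist_force"])
y=np.radians(7.2); ax=np.array([np.cos(y),np.sin(y),0]); ring=np.array([.6625,-.0635,.312]); e=o["ee_pos"]
h=e+.14*ax-[0,0,.003]; out=[]
for n in("scene","top"):
    im,d=camera(n); np.savez("pics/%s2.npz"%n,im=im,d=d)
    print(n,"hook,ring,ring top",proj(n,[h,ring,ring+[0,0,.0305]]).round(1)); c=proj(n,[(h+ring)/2])[0].astype(int); a=im[c[1]-40:c[1]+40,c[0]-40:c[0]+40]; print("crop origin",c-40)
    out.append(cv2.resize(a,(400,400),interpolation=cv2.INTER_CUBIC))
    # shank/hook by depth: points near z of pole, in front of ring
    v,u=np.mgrid[0:420,0:560]; P=pts(n,u,v,d); L=(P-ring); X=L@ax; Y=L@np.array([-ax[1],ax[0],0]); Z=L[...,2]
    m=(X>-.13)&(X<-.03)&(abs(Y)<.03)&(abs(Z)<.035)&(d>0)
    print("pole pts",m.sum(),"Xmax",np.percentile(X[m],98) if m.any() else "")
    for a0 in(-.12,-.10,-.08,-.06):
        k=m&(abs(X-a0)<.008); print("  X",a0,k.sum(),"Y",np.median(Y[k]).round(4),"Z",np.percentile(Z[k],[10,50,90]).round(4)) if k.any() else 0
cv2.imwrite("pics/c3.png",np.hstack(out)[:,:,::-1])
E
```

```text
7.1 [ 0.46419921 -0.08844771  0.3185858 ] [ 1.79998949e+02 -1.48937908e-02 -1.72770163e+02] [ 0.36862878  0.20825079 -1.32507442]
scene hook,ring,ring top [[270.  206.8]
 [285.2 223.3]
 [285.3 214.3]]
crop origin [237 174]
pole pts 113 Xmax -0.05628129230147419
  X -0.12 18 Y -0.0035 Z [0.0036 0.005  0.007 ]
  X -0.1 19 Y -0.0045 Z [0.0028 0.0059 0.0084]
  X -0.08 20 Y -0.0032 Z [0.0026 0.0053 0.0068]
  X -0.06 31 Y -0.0042 Z [-0.0108  0.001   0.0074]
top hook,ring,ring top [[322.4 175. ]
 [318.9 149.6]
 [319.9 145.4]]
crop origin [280 122]
pole pts 0 Xmax
```

View pics/c3.png

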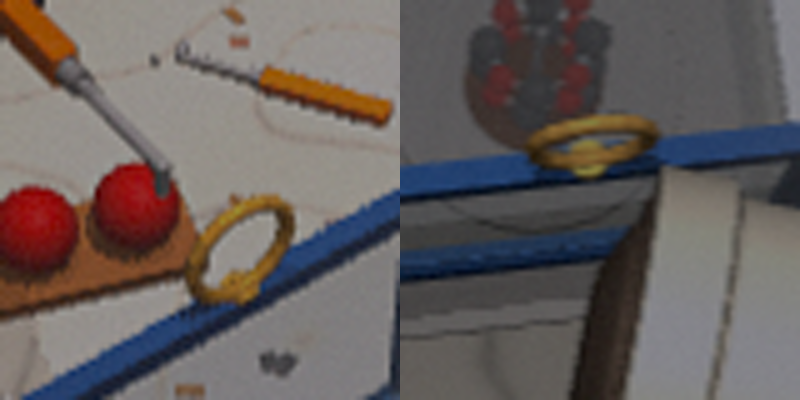

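The hook is at scene crop (165,180), in line with the ring at (240,250): about 1 mm off sideways and 4 mm above its centre, as planned. I'll insert it.

Emit:
play_rows --increments '[[[-3, 0, 0], [0, 0, 0], 1], [[-9, 0, 0], [0, 0, 0], 1], [[-17, 0, 0], [0, 0, 0], 1], [[-25, 0, 0], [0, 0, 0], 1], [[-33, 0, 0], [0, 0, 0], 1], [[-41, 0, 0], [0, 0, 0], 1], [[-49, 0, 0], [0, 0, 0], 1], [[-57, 0, 0], [0, 0, 0], 1], [[-65, 0, 0], [0, 0, 0], 1], [[-73, 0, 0], [0, 0, 0], 1], [[-81, 0, 0], [0, 0, 0], 1], [[-88, 0, 0], [0, 0, 0], 1], [[-93, 0, 0], [0, 0, 0], 1], [[-95, 0, 0], [0, 0, 0], 1], [[-95, 0, 0], [0, 0, 0], 1], [[-95, 0, 0], [0, 0, 0], 1], [[-95, 0, 0], [0, 0, 0], 1]]'

```text
time: 8.9
ee_pos: [0.5583, -0.0768, 0.319]
tcp_rot: [-180.0, 0.0, -172.8]
wrist_force: [-0.6, -0.9, -1.9]
opening: 0.0141
grasp_force: 87.8
```

```bash
python3 - <<'E'
from h import *
o=telemetry.get_obs(); print(o["time"],o["ee_pos"],o["tcp_rot"],o["wrist_force"])
out=[]
for n in("scene","top"):
    im,d=camera(n); c=proj(n,[[.66,-.063,.312]])[0].astype(int); a=im[c[1]-40:c[1]+40,c[0]-40:c[0]+40]; print("crop origin",c-40)
    out.append(cv2.resize(a,(400,400),interpolation=cv2.INTER_CUBIC))
cv2.imwrite("pics/c4.png",np.hstack(out)[:,:,::-1])
E
```

```text
8.9 [ 0.55828775 -0.07675045  0.31896687] [-1.79995776e+02  9.59482604e-03 -1.72800812e+02] [-0.56321057 -0.85534709 -1.90708561]
crop origin [244 182]
crop origin [278 110]
```

View pics/c4.png

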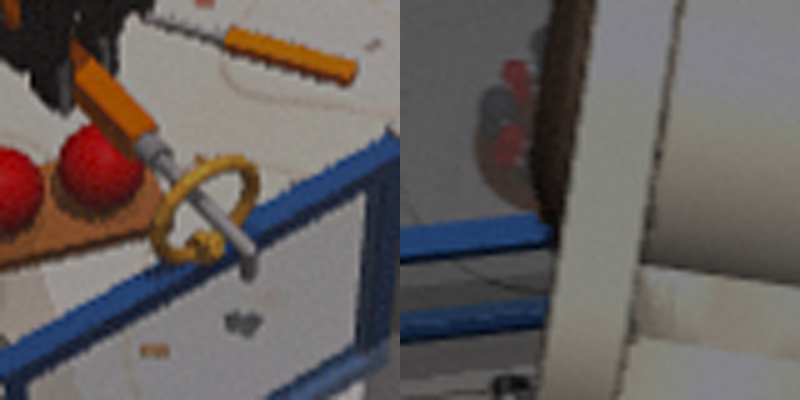

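The scene crop shows the shank through the ring, with the hook beyond it at (248,265) clear of the rail. Now I'll draw it down.

Emit:
play_rows --increments '[[[0, 0, 4], [0, 0, 0], 1], [[0, 0, 9], [0, 0, 0], 1], [[0, 0, 14], [0, 0, 0], 1], [[0, 0, 18], [0, 0, 0], 1], [[0, 0, 22], [0, 0, 0], 1], [[0, 0, 26], [0, 0, 0], 1], [[0, 0, 31], [0, 0, 0], 1], [[0, 0, 36], [0, 0, 0], 1], [[0, 0, 42], [0, 0, 0], 1], [[0, 0, 48], [0, 0, 0], 1], [[0, 0, 54], [0, 0, 0], 1], [[0, 0, 60], [0, 0, 0], 1], [[0, 0, 66], [0, 0, 0], 1], [[0, 0, 72], [0, 0, 0], 1], [[0, 0, 78], [0, 0, 0], 1], [[0, 0, 84], [0, 0, 0], 1], [[0, 0, 90], [0, 0, 0], 1], [[0, 0, 96], [0, 0, 0], 1], [[0, 0, 101], [0, 0, 0], 1], [[0, 0, 105], [0, 0, 0], 1]]'

```text
time: 11.0
ee_pos: [0.5585, -0.0767, 0.2133]
tcp_rot: [180.0, -0.0, -172.8]
wrist_force: [-0.7, 0.4, 0.2]
opening: 0.0145
grasp_force: 87.9
```

Emit:
play_rows --increments '[[[0, 0, 3], [0, 0, 0], 1], [[0, 0, 6], [0, 0, 0], 1], [[0, 0, 9], [0, 0, 0], 1], [[0, 0, 12], [0, 0, 0], 1], [[0, 0, 14], [0, 0, 0], 1], [[0, 0, 16], [0, 0, 0], 1], [[0, 0, 17], [0, 0, 0], 1], [[0, 0, 17], [0, 0, 0], 1]]'

```text
time: 11.8
ee_pos: [0.5585, -0.0767, 0.1966]
tcp_rot: [180.0, -0.0, -172.8]
wrist_force: [-1.0, -0.4, -0.2]
opening: 0.0142
grasp_force: 87.9
```

```bash
cat > meas.py <<'E'
from h import *
o=telemetry.get_obs(); print(o["time"],o["ee_pos"],o["tcp_rot"],o["wrist_force"],o["torque"])
n="scene"; im,d=camera(n); hsv=cv2.cvtColor(im,cv2.COLOR_RGB2HSV); v,u=np.mgrid[0:420,0:560]; P=pts(n,u,v,d)
b=(cv2.inRange(hsv,(100,120,40),(125,255,255))>0)&(abs(P[...,0]-.66)<.06)&(abs(P[...,1]+.06)<.14)&(P[...,2]>.1)
z=P[b][:,2]; print("rail top z",np.percentile(z,[50,90,95,99]).round(4), np.histogram(z,bins=np.arange(.13,.3,.006)))
E
python3 meas.py
```

```text
11.8 [ 0.55846067 -0.07669657  0.19662225] [ 1.79998474e+02 -1.06716346e-02 -1.72796003e+02] [-1.0141123  -0.41197769 -0.2225525 ] [ 0.03736087 -0.0010135  -0.03529084]
rail top z [0.183  0.186  0.1868 0.1881] (array([  0,   0,   4,   3,   5,   7,   5,  39, 227, 174,   0,   0,   0,
         0,   0,   0,   0,   0,   0,   0,   0,   0,   0,   0,   0,   0,
         0,   0]), array([0.13 , 0.136, 0.142, 0.148, 0.154, 0.16 , 0.166, 0.172, 0.178,
       0.184, 0.19 , 0.196, 0.202, 0.208, 0.214, 0.22 , 0.226, 0.232,
       0.238, 0.244, 0.25 , 0.256, 0.262, 0.268, 0.274, 0.28 , 0.286,
       0.292, 0.298]))
```

Emit:
play_rows --increments '[[[0, 0, 1], [0, 0, 0], 1], [[0, 0, 2], [0, 0, 0], 1], [[0, 0, 3], [0, 0, 0], 1], [[0, 0, 4], [0, 0, 0], 1], [[0, 0, 4.5], [0, 0, 0], 1], [[0, 0, 4.5], [0, 0, 0], 1]]'

```text
time: 12.45
ee_pos: [0.5585, -0.0767, 0.1922]
tcp_rot: [180.0, -0.0, -172.8]
wrist_force: [-1.2, -0.0, 0.3]
opening: 0.0144
grasp_force: 87.9
```

```bash
python3 meas.py
```

```text
12.45 [ 0.55848402 -0.07671184  0.19216698] [ 1.79998127e+02 -6.92437745e-03 -1.72795867e+02] [-1.22421786 -0.0216058   0.30161764] [ 0.02148268 -0.0479727  -0.01796247]
rail top z [0.1793 0.182  0.1825 0.1839] (array([  0,   0,   4,   4,   7,   4,  22, 110, 291,   5,   0,   0,   0,
         0,   0,   0,   0,   0,   0,   0,   0,   0,   0,   0,   0,   0,
         0,   0]), array([0.13 , 0.136, 0.142, 0.148, 0.154, 0.16 , 0.166, 0.172, 0.178,
       0.184, 0.19 , 0.196, 0.202, 0.208, 0.214, 0.22 , 0.226, 0.232,
       0.238, 0.244, 0.25 , 0.256, 0.262, 0.268, 0.274, 0.28 , 0.286,
       0.292, 0.298]))
```

Emit:
play_rows --increments '[[[0, 0, 1], [0, 0, 0], 1], [[0, 0, 2], [0, 0, 0], 1], [[0, 0, 3], [0, 0, 0], 1], [[0, 0, 3], [0, 0, 0], 1], [[0, 0, 3], [0, 0, 0], 1]]'

```text
time: 13.0
ee_pos: [0.5586, -0.0767, 0.1902]
tcp_rot: [-180.0, 0.1, -172.8]
wrist_force: [-4.2, 0.1, 5.7]
opening: 0.015
grasp_force: 88.8
```

```bash
python3 meas.py
```

```text
13.0 [ 0.55859867 -0.07674519  0.19018107] [-1.79979259e+02  7.14133507e-02 -1.72797463e+02] [-4.16807397  0.13937799  5.65234947] [ 0.0438186  -0.01677144  0.02989212]
rail top z [0.1787 0.1816 0.1825 0.1842] (array([  0,   0,   5,   5,   4,   7,  19, 139, 273,   6,   0,   0,   0,
         0,   0,   0,   0,   0,   0,   0,   0,   0,   0,   0,   0,   0,
         0,   0]), array([0.13 , 0.136, 0.142, 0.148, 0.154, 0.16 , 0.166, 0.172, 0.178,
       0.184, 0.19 , 0.196, 0.202, 0.208, 0.214, 0.22 , 0.226, 0.232,
       0.238, 0.244, 0.25 , 0.256, 0.262, 0.268, 0.274, 0.28 , 0.286,
       0.292, 0.298]))
```

The force stepped up by about 6–8 N and the rail stopped at z = 0.179, so the sash is closed at its stop. I'll unhook by going up 23 mm, then back.

Emit:
play_rows --increments '[[[0, 0, -3], [0, 0, 0], 1], [[0, 0, -8], [0, 0, 0], 1], [[0, 0, -13], [0, 0, 0], 1], [[0, 0, -18], [0, 0, 0], 1], [[0, 0, -22], [0, 0, 0], 1], [[0, 0, -24], [0, 0, 0], 1], [[0, 0, -24], [0, 0, 0], 1], [[0, 0, -24], [0, 0, 0], 1]]'

```text
time: 13.85
ee_pos: [0.5585, -0.0767, 0.2131]
tcp_rot: [180.0, -0.0, -172.8]
wrist_force: [0.5, 0.2, -1.2]
opening: 0.0145
grasp_force: 87.8
```

```bash
cat >> meas.py <<'E'
y=np.radians(7.2); ax=np.array([np.cos(y),np.sin(y),0]); ring=np.array([.6625,-.0635,.208]); L=P-ring; X=L@ax; Y=L@np.array([-ax[1],ax[0],0]); Z=L[...,2]
print(proj(n,[ring]))
c=proj(n,[ring])[0].astype(int); a=im[c[1]-40:c[1]+40,c[0]-40:c[0]+40]
cv2.imwrite("pics/c5.png",cv2.resize(a,(480,480),interpolation=cv2.INTER_CUBIC)[:,:,::-1])
E
python3 meas.py
```

```text
13.85 [ 0.55845952 -0.07670343  0.21311478] [ 1.79996357e+02 -1.37521306e-02 -1.72796581e+02] [ 0.5024119   0.16150442 -1.24641311] [-0.04610477  0.02922627 -0.05689133]
rail top z [0.1785 0.1817 0.1822 0.1836] (array([  0,   1,   4,   5,   4,   6,  22, 141, 267,   3,   0,   0,   0,
         0,   0,   0,   0,   0,   0,   0,   0,   0,   0,   0,   0,   0,
         0,   0]), array([0.13 , 0.136, 0.142, 0.148, 0.154, 0.16 , 0.166, 0.172, 0.178,
       0.184, 0.19 , 0.196, 0.202, 0.208, 0.214, 0.22 , 0.226, 0.232,
       0.238, 0.244, 0.25 , 0.256, 0.262, 0.268, 0.274, 0.28 , 0.286,
       0.292, 0.298]))
[[284.7747838  251.43066956]]
```

View pics/c5.png

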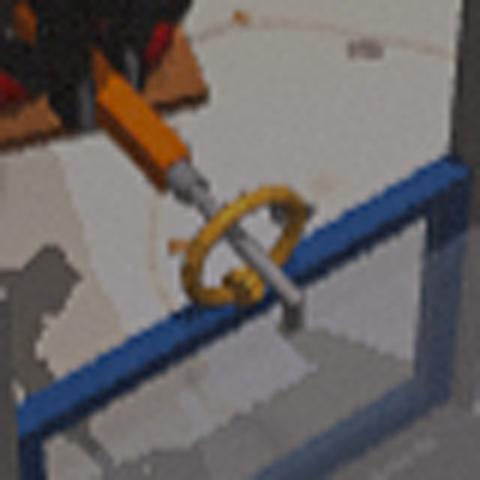

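The crop shows the shank still inside the ring, the hook at (290,315) and the sash down. I'll check for pole tilt before withdrawing.

```bash
cat >> meas.py <<'E'
m=(abs(Y+.004)<.016)&(abs(Z)<.035)&(d>0)&(hsv[...,1]<110)
for a0 in(-.04,-.025,.01,.02,.03): 
    k=m&(abs(X-a0)<.006)&(Z>-.02); print(a0,k.sum(),np.percentile(Z[k],[50,80,90]).round(4),np.median(Y[k]).round(4)) if k.any() else 0
E
python3 meas.py | tail -5
```

```text
-0.04 25 [0.0071 0.0087 0.0091] -0.0036
-0.025 17 [0.0053 0.0069 0.0081] -0.0041
0.01 12 [0.0049 0.0066 0.0075] -0.0028
0.02 15 [0.005  0.0064 0.0064] -0.0036
0.03 21 [0.0031 0.0052 0.0064] -0.0042
```

The pole is level, with its axis about 2–3 mm above the ring centre. Withdrawing.

Emit:
play_rows --increments '[[[2, 0, 0], [0, 0, 0], 1], [[7, 0, 0], [0, 0, 0], 1], [[14, 0, 0], [0, 0, 0], 1], [[22, 0, 0], [0, 0, 0], 1], [[30, 0, 0], [0, 0, 0], 1], [[38, 0, 0], [0, 0, 0], 1], [[46, 0, 0], [0, 0, 0], 1], [[54, 0, 0], [0, 0, 0], 1], [[62, 0, 0], [0, 0, 0], 1], [[70, 0, 0], [0, 0, 0], 1], [[78, 0, 0], [0, 0, 0], 1], [[86, 0, 0], [0, 0, 0], 1], [[92, 0, 0], [0, 0, 0], 1], [[95, 0, 0], [0, 0, 0], 1], [[95, 0, 0], [0, 0, 0], 1]]'

```text
time: 15.45
ee_pos: [0.464, -0.0887, 0.2134]
tcp_rot: [-180.0, 0.0, -172.8]
wrist_force: [0.3, -0.4, -0.9]
opening: 0.0144
grasp_force: 87.8
```

```bash
python3 meas.py | sed -n 1,2p; python3 - <<'E'
from h import *
print(inc([.4731,-.3179,.2],194.5))
E
```

```text
15.45 [ 0.46400958 -0.08868145  0.21343551] [-1.79994451e+02  1.97877618e-02 -1.72805551e+02] [ 0.32502883 -0.36094176 -0.85264275] [-0.03264039  0.01251658 -0.00782305]
rail top z [0.179  0.1817 0.1828 0.1838] (array([  0,   1,   2,   4,   6,   3,  25, 117, 272,   3,   0,   0,   0,
(array([  20. , -228.5,   13.4]), array([-0.01,  0.02, -7.3 ]))
```

Emit:
play_rows --increments '[[[1, -5, 0], [0, 0, -0.2], 1], [[2, -20, 0], [0, 0, -0.7], 1], [[4, -40, 0], [0, 0, -1.4], 1], [[6, -62, 0], [0, 0, -2.1], 1], [[8, -85, 0], [0, 0, -2.8], 1], [[10, -108, 0], [0, 0, -3.5], 1], [[12, -131, 0], [0, 0, -4.2], 1], [[14, -154, 0], [0, 0, -5], 1], [[16, -177, 0], [0, 0, -5.8], 1], [[18, -198, 0], [0, 0, -6.5], 1], [[19, -214, 0], [0, 0, -7], 1], [[20, -224, 0], [0, 0, -7.2], 1], [[20, -228.5, 0], [0, 0, -7.3], 1], [[20, -228.5, 0], [0, 0, -7.3], 1]]'

```text
time: 16.9
ee_pos: [0.4731, -0.3181, 0.213]
tcp_rot: [180.0, -0.0, -165.5]
wrist_force: [0.2, 0.3, -1.3]
opening: 0.0145
grasp_force: 87.8
```

```bash
python3 - <<'E'
from h import *
print(inc([.4731,-.3179,.0595],194.5))
E
```

```text
(array([-1.000e-01,  1.000e-01,  1.535e+02]), array([ 0.02, -0.01, -0.02]))
```

Emit:
play_rows --increments '[[[0, 0, 5], [0, 0, 0], 1], [[0, 0, 18], [0, 0, 0], 1], [[0, 0, 34], [0, 0, 0], 1], [[0, 0, 50], [0, 0, 0], 1], [[0, 0, 66], [0, 0, 0], 1], [[0, 0, 82], [0, 0, 0], 1], [[0, 0, 98], [0, 0, 0], 1], [[0, 0, 112], [0, 0, 0], 1], [[0, 0, 122], [0, 0, 0], 1], [[0, 0, 130], [0, 0, 0], 1], [[0, 0, 137], [0, 0, 0], 1], [[0, 0, 143], [0, 0, 0], 1], [[0, 0, 148], [0, 0, 0], 1], [[0, 0, 151], [0, 0, 0], 1], [[0, 0, 153], [0, 0, 0], 1], [[0, 0, 153], [0, 0, 0], 1]]'

```text
time: 18.5
ee_pos: [0.4731, -0.3178, 0.0602]
tcp_rot: [180.0, -0.0, -165.5]
wrist_force: [0.3, 0.0, -0.8]
opening: 0.0145
grasp_force: 87.8
```

Emit:
play_rows --increments '[[[0, 0, 0.5], [0, 0, 0], 1], [[0, 0, 1.2], [0, 0, 0], 1], [[0, 0, 1.2], [0, 0, 0], 1], [[0, 0, 1.2], [0, 0, 0], 0.7], [[0, 0, 1.2], [0, 0, 0], 0.6], [[0, 0, 1.2], [0, 0, 0], 0.4], [[0, 0, 1.2], [0, 0, 0], 0.2], [[0, 0, 1.2], [0, 0, 0], 0], [[0, 0, 1.2], [0, 0, 0], 0], [[0, 0, 1.2], [0, 0, 0], 0], [[0, 0, 0], [0, 0, 0], 0], [[0, 0, -8], [0, 0, 0], 0], [[0, 0, -20], [0, 0, 0], 0], [[0, 0, -35], [0, 0, 0], 0], [[0, 0, -55], [0, 0, 0], 0], [[0, 0, -80], [0, 0, 0], 0], [[0, 0, -110], [0, 0, 0], 0], [[0, 0, -140], [0, 0, 0], 0], [[0, 0, -165], [0, 0, 0], 0], [[0, 0, -180], [0, 0, 0], 0]]'

```text
time: 20.5
ee_pos: [0.4734, -0.318, 0.2443]
tcp_rot: [-179.8, 0.2, -165.5]
wrist_force: [0.3, -0.4, 0.8]
opening: 0.0854
grasp_force: 0.0
```

Emit:
play_rows --increments '[[[20, 0, -5], [0, 0, 0], 0], [[50, 0, -10], [0, 0, 0], 0], [[80, 0, -10], [0, 0, 0], 0], [[110, 0, -10], [0, 0, 0], 0], [[120, 0, -10], [0, 0, 0], 0], [[120, 0, -10], [0, 0, 0], 0]]'

```text
time: 21.1
ee_pos: [0.3562, -0.3483, 0.2518]
tcp_rot: [-179.9, 0.1, -165.6]
wrist_force: [-0.1, 0.4, 0.2]
opening: 0.0851
grasp_force: 0.0
```

```bash
python3 meas.py | sed -n 1,2p; python3 - <<'E'
from h import *
out=[]
for n in("top","scene"):
    im,d=camera(n); hsv=cv2.cvtColor(im,cv2.COLOR_RGB2HSV); v,u=np.mgrid[0:420,0:560]; P=pts(n,u,v,d)
    m=(cv2.inRange(hsv,(8,150,110),(22,255,255))>0)&(abs(P[...,0]-.473)<.09)&(abs(P[...,1]+.319)<.06)
    print(n,m.sum(),np.percentile(P[m][:,2],[5,50,95]).round(4) if m.any() else "",cv2.minAreaRect((onz(n,u[m],v[m],.067)[:,:2]*1000).astype(np.float32)) if m.any() else "")
    c=proj(n,[[.5,-.31,.06]])[0].astype(int); a=im[c[1]-60:c[1]+60,c[0]-60:c[0]+60]; out.append(cv2.resize(a,(400,400),interpolation=cv2.INTER_CUBIC))
cv2.imwrite("pics/c6.png",np.hstack(out)[:,:,::-1])
E
```

```text
21.1 [ 0.35619572 -0.34826656  0.25178511] [-1.79897494e+02  6.53622184e-02 -1.65597260e+02] [-0.14546348  0.4214146   0.15512646] [-0.00956466 -0.01237712  0.00933992]
rail top z [0.1787 0.1815 0.1822 0.1837] (array([  0,   1,   3,   5,   2,   5,  17, 125, 256,   1,   0,   0,   0,
top 216 [0.0636 0.0677 0.071 ] ((471.0198669433594, -315.87200927734375), (117.14002990722656, 13.197892189025879), 14.130846977233887)
scene 204 [0.0599 0.0655 0.0693] ((480.2864990234375, -341.1263122558594), (117.58895874023438, 56.275211334228516), 15.038273811340332)
```

View pics/c6.png

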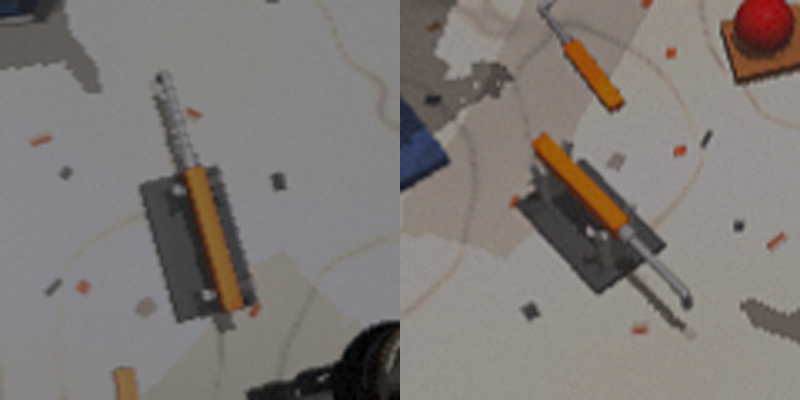

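The pole lies level in both forks, within 2 mm of its original place (top view (471.0, −315.9) now against (471.5, −317.6) before) and at the same angle. The sash is still shut, so I'm handing in.

```bash
python3 -c "
from workcell import workorder
print(workorder.job_done())"
```

```text
the job is handed in; nothing more can be done
None
```

The job is handed in at about 21 s of the 67 s allowed: the sash is closed to its stop, and the pole is back in both forks within about 2 mm of where it lay, though the hand-in returned no verdict.

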